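# Release a gauge chest's spring latch with a pin and open its drawer

## Robot

A 7-joint arm with a two-finger parallel gripper is mounted at the origin on a cart in front of the work surface, level with it; the furniture and walls round the work are solid. World frame = base frame: x ahead of the robot, y to its left, z up, the work surface at z = 0. Lengths are in m, angles in rad, forces in N, time in s.
With the tool pointing down it reaches from about 0.425 to 0.875 m from the base axis. Payload 4.7 kg.
Tool frame: the origin (TCP) lies at the very end of the fingers, on their centre line; the grasp point (between the pads) lies 19 mm behind it; z points along the fingers, y is the line along which they close (so a half turn about z gives the same grasp; the last joint's range is limited). The gripper opens to 87 mm and grips with 3 to 60 N. Pads are 19 mm wide; open, the fingers measure 117 mm over their backs; the gripper's body (75 mm by 190 mm) begins 51 mm behind the grasp point.
Start: joints at [1.137, 0.321, -0.07, 1.45, 0.023, 1.371, -0.057], TCP at [0.281, -0.586, 0.223] pointing down, gripper open.
Joint ranges: [-2.86, 2.86], [-0.3, 2.09], [-1.38, 1.24], [0.06, 2.45], [-1.56, 4.7], [0.09, 2.05], [-2.69, 2.69]. Speed limits (rad/s): [2.57, 2.57, 3.14, 3.14, 3.14, 3.14, 3.14].

## Interface

Orientations are given as a rotation vector (axis times angle).
In Python, from bench import get_state, get_image, get_calibration, close_job gives the robot as it stands.
- The arm moves only by the shell command python3 -m crank 'ROWS' [FORCE]. ROWS is JSON, a list of rows, each a list of 5 numbers: the opening, from 0 (shut) to 1 (fully open), then the shift along the world's x, y, z in units of 0.2 m (1.0 is 0.2 m), then the turn about the world's z in units of 2 pi rad (1.0 is 2 pi rad). A call has 1 to 5 rows; each row is the pose to reach, as a shift and turn from the pose commanded when the call began, turning the shorter way round; what a row does not reach only later rows make up. A row lasts 1/8 s, in which the tool goes at most 62.5 mm and 10.7 degrees, less where a joint would pass 70% of its speed; a pose out of reach is approached as far as the arm can. A call with a number of a shift or a turn outside -1 to 1 is refused whole. A call with a gripper value outside its range is refused whole. The fingers move at their own pace and stop on an object; FORCE is the grip in N (left out, the last holds). Time passes only in rows, so rows that repeat a pose let the fingers close. It gives the time, the measured TCP pose, the force, the opening and the grip force at its end, in the units of the state.
- get_state(): the state, without advancing time (a new reading comes with each control period).
- get_image(name): name is "scene" or "top" or "wrist"; returns the picture (384x512x3 uint8, red, green, blue); there is no depth.
- get_calibration(name): a dict with "fovy" (degrees; the focal length in pixels is half the picture's height over the tangent of half this angle, whatever the lens; pixels are square), "cx", "cy" (the principal point, pixels), "R" (3x3) and "t" (3): a world point X has camera coordinates R X + t. Camera axes: x right, y down, z forward; pixel columns grow to the right and rows downward; lengths in m; the calibration is good to about 2 mm. A picture is of the moment at which its call begins: read the wrist's pose just before it. get_calibration takes no time and is no camera call; for the wrist camera it gives the pose at the moment of the call.
- close_job(): hands the job in; it is judged then, once.
The state is a dict: "time": time; "joint_positions": joint angles; "qd": joint speeds; "joint_torque": joint torques, N m; "position": TCP position; "tool_rot": TCP orientation; "ft_force": force on the tool from outside, world axes, zero at the start; "torque": the same for the moment, N m; "grip_width": opening from 0.0 (shut) to 1.0 (fully open); "grip_force": force on a finger pad.
Only numpy, scipy, OpenCV 4.12 (cv2) and the standard library are available. Lean on these libraries where they do the work, as an engineer would, in place of code of your own. Each camera call takes 0.05 s, during which the arm holds its last target. There are 200 camera calls.

## Task

The drawer of the small grey gauge chest is held shut by a spring latch inside. Take the steel release pin from its stand, feel its tip into the small hole of the bush plate on top of the chest and press the latch down gently until the drawer kicks out; about 10 N is enough, and bearing on the plate or the latch with more than 20 N would damage them. Then stand the pin upright in its stand again and pull the drawer out to its stop, leaving the other things on the bench where they are.

Things in the scene. Friction and masses are not known exactly. Their poses are not given: they have to be found in the camera images.
- chest: Grey sheet-steel gauge chest, fixed: 150 mm deep (its x), 140 mm wide (its y), top at z = 64 mm. Origin: centre of its underside; x points from the drawer front (x = -75 mm) to the back, z up. Near the back of the top lies a steel bush plate 26 x 76 x 4 mm (upper face z = 68 mm) with one round 7.7 mm hole; two screw heads stand 2.5 mm above it, 25 mm to either side of release_point along y.
- release_point (a point): Middle of the bush plate's setting range, on its upper face (chest frame: 50, 0, 68 mm; axes of the chest). The plate was set along chest y on its slotted screws: the hole lies exactly in line along chest x but anywhere up to 7 mm to either side of this point along chest y. It must be found by feel or sight; this point does not move with the plate.
- latch_pad (a point): Nominal top of the latch's pad under the hole (chest frame: 50, 0, 52 mm), 26 mm wide along y; the true pad lies up to 1.5 mm higher or lower and stays unmeasured. Pressed down it yields against a spring: about 4 N at first, 5 to 10 N (with friction at the hole) where it frees the drawer after 2 to 4.5 mm, then a hard stop at about 6 mm. It springs back when let go.
- drawer (a joint): Travel of the chest's drawer in m: 0 shut and latched; a spring kicks it out about 20 to 26 mm (towards the chest's -x) when the latch lets go; 0.055 is its stop. It slides with 1 to 2 N and stays where it is left. Latched, it cannot be pulled open.
- drawer_handle (a point): Middle of the drawer's bow handle: a round bar of 9 mm, 64 mm long, along chest y, at z = 44 mm, its centre 38 mm in front of the drawer's front; moves with the drawer. The bar's two legs (7 mm) run back to the front 32 mm to either side.
- pin: Steel release pin, 100 mm long, standing tip down in its stand at the start. Origin at its tip, z along it from tip to handle. Shank 6 mm thick with a bluntly rounded tip, from 0 to 40 mm; collar 17 mm across from 40 to 44 mm; round grooved handle 14 mm across from 44 to 100 mm (tip end down). Its weight is 70 g.
- stand: Pin stand, fixed to the bench: dark round foot of 60 mm with a square steel post 34 x 34 mm, 46 mm high. Origin: centre of its underside, z up. A round bore of 10 mm runs straight down its middle from the top to 4 mm above the underside; the pin stands in it with its collar on the post's top (tip at z = 6 mm, handle from z = 50 to 106 mm).
- oil_bottle: White oil bottle, 38 mm across, 112 mm high, loose: a bystander.
- tape_roll: Roll of tape lying flat, 68 mm across, 18 mm high, loose: a bystander.
- flange_part: Small steel flange lying flat, 42 mm across, 16 mm high, loose: a bystander.
Not all that is in view belongs to the job. Of the things that look like the stand, the smallest one is meant.

How it is judged:
By the outcome, as a careful person would: the job done as asked, in the order asked, and still so for the second after the job is handed in, with the robot touching nothing.
It also fails if it takes over 72 s, if anything falls off the work surface, if the arm or the gripper's body presses on something with over 40 N, if the wrist force passes 120 N, or if a joint passes its speed limit or range.

## Working session

There is one attempt and no reset: what is moved stays moved. The work goes in short steps, Python scripts to look and compute and a shell command to move; the robot and the scene stay as the last step left them, time stands still between calls to the robot, and variables do not carry over. Pictures are saved under pics/ and viewed, at most 10 in all, crops included, and the job is handed in when it is done.

```bash
mkdir -p pics; ls; python3 - <<'E'
from bench import *
import cv2
for n in("scene","top"):
    im=get_image(n); cv2.imwrite(f"pics/{n}0.png",cv2.cvtColor(im,cv2.COLOR_RGB2BGR))
    c=get_calibration(n); print(n,c)
s=get_state(); print({k:s[k] for k in("time","position","tool_rot","ft_force","grip_width")})
E
```

```text
pics
scene {'fovy': 48.05951287565531, 'cx': 252.4487245017414, 'cy': 194.66437156271684, 'R': array([[-0.90263757, -0.43037531,  0.00474388],
       [-0.29346798,  0.60736087, -0.73823392],
       [ 0.3148364 , -0.66774985, -0.67452812]]), 't': array([0.57378816, 0.27997279, 1.04471323])}
top {'fovy': 52.895351007565445, 'cx': 253.39649089583773, 'cy': 192.13307921795553, 'R': array([[ 0.02728419, -0.99934504,  0.02377115],
       [-0.98208342, -0.03123345, -0.18584035],
       [ 0.18646109, -0.01827474, -0.98229237]]), 't': array([-0.07046238,  0.65545093,  1.34824188])}
{'time': 0.1, 'position': array([ 0.28120377, -0.58546766,  0.22156794]), 'tool_rot': array([-3.06152279e+00, -6.97267821e-01,  6.91870085e-04]), 'ft_force': array([-0.74513244, -0.31742225,  0.12495278]), 'grip_width': 1.00206031465662}
```

View pics/scene0.png

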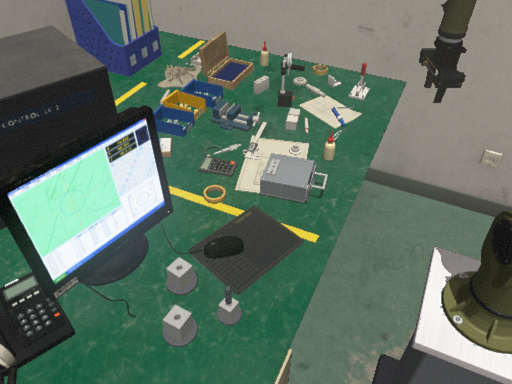

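View pics/top0.png

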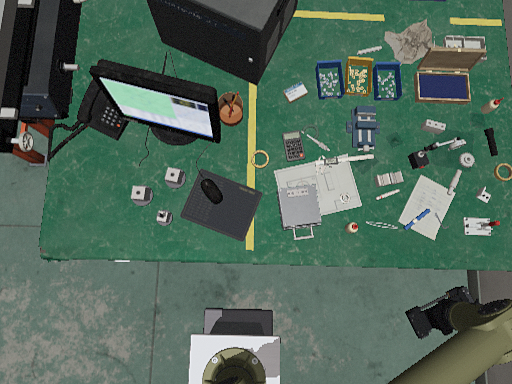

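The stand candidates in the top view are (142,193), (174,175) and (164,216). The last is the smallest and has the pin in it, so it fits. The chest is at (299,205) with its handle at (303,232). I'll confirm both in one enlarged crop.

```bash
cat > h.py <<'E'
import numpy as np, cv2
from bench import *
def cal(n):
    c=get_calibration(n); c["f"]=192/np.tan(np.radians(c["fovy"])/2); return c
def ray(c,u,v):
    d=c["R"].T@np.array([(u-c["cx"])/c["f"],(v-c["cy"])/c["f"],1]); return -c["R"].T@c["t"],d
def atz(c,u,v,z):
    o,d=ray(c,u,v); return (o+d*(z-o[2])/d[2]).round(4)
def proj(c,X):
    p=c["R"]@np.array(X)+c["t"]; return (c["f"]*p[:2]/p[2]+[c["cx"],c["cy"]]).round(1)
def save(n,im): cv2.imwrite(f"pics/{n}.png",cv2.cvtColor(im,cv2.COLOR_RGB2BGR))
E
python3 - <<'E'
from h import *
a=cv2.imread("pics/top0.png"); b=cv2.imread("pics/scene0.png")
z=lambda im,x,y:cv2.resize(im[y:y+70,x:x+95],None,fx=4.2,fy=4.2,interpolation=cv2.INTER_CUBIC)
cv2.imwrite("pics/c1.png",np.vstack([np.hstack([z(a,115,165),z(a,260,175)]),np.hstack([z(b,160,255),z(b,245,145)])]))
E
```

```text
(no output)
```

View pics/c1.png

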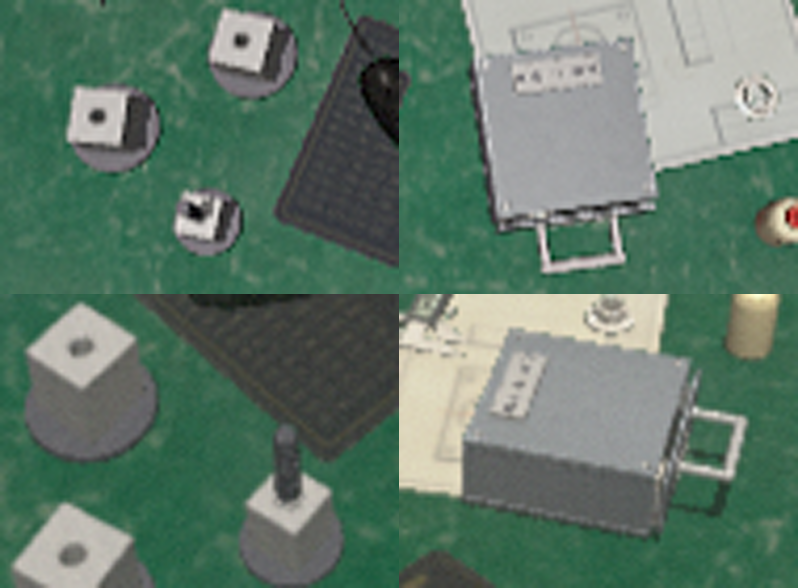

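The crop confirms it: the smallest stand, with the pin, is at top px (164.5,218). The chest top's corners and the plate near the back edge are also clear.

```bash
python3 - <<'E'
from h import *
t=cal("top"); s=cal("scene")
T=lambda x,y,ox,oy:(ox+(x+.5)/4.2-.5,oy+(y+.5)/4.2-.5)
print("foot",atz(t,*T(208,222,115,165),.004),atz(s,*T(291,250,160,255),.004))
print("handle top", atz(t,*T(195,208,115,165),.106),atz(s,*T(287,136,160,255),.103))
cs=[(75,58),(232,42),(255,200),(97,218)]
C=np.array([atz(t,*T(*p,260,175),.064) for p in cs]);print("top cam corners BL BR FR FL",C,C.mean(0))
cs=[(107,34),(293,65),(262,176),(65,144)]
D=np.array([atz(s,*T(*p,245,145),.064) for p in cs]);print("scene",D,D.mean(0))
for n,X in(("t",C),("s",D)):
  for i in range(4):
    d=X[(i+1)%4]-X[i];print(n,np.hypot(*d[:2]).round(4),np.degrees(np.arctan2(d[1],d[0])).round(1))
st=get_state();from scipy.spatial.transform import Rotation as R
print(R.from_rotvec(st["tool_rot"]).as_matrix().round(3))
w=cal("wrist");print(-w["R"].T@w["t"],w["R"],w["f"])
E
```

```text
foot [0.5612 0.279  0.004 ] [0.562  0.2853 0.004 ]
handle top [0.5608 0.269  0.106 ] [0.5644 0.2784 0.103 ]
top cam corners BL BR FR FL [[ 0.6735 -0.1388  0.064 ]
 [ 0.6922 -0.2763  0.064 ]
 [ 0.554  -0.2958  0.064 ]
 [ 0.5345 -0.1599  0.064 ]] [ 0.61355 -0.2177   0.064  ]
scene [[ 0.7008 -0.2694  0.064 ]
 [ 0.5578 -0.2953  0.064 ]
 [ 0.5349 -0.1646  0.064 ]
 [ 0.675  -0.1356  0.064 ]] [ 0.617125 -0.216225  0.064   ]
t 0.1388 -82.3
t 0.1396 -172.0
t 0.1373 98.2
t 0.1406 8.6
s 0.1453 -169.7
s 0.1327 99.9
s 0.1431 11.7
s 0.1363 -79.1
[[ 0.901  0.433 -0.001]
 [ 0.433 -0.901  0.002]
 [-0.    -0.002 -1.   ]]
[ 0.3443357  -0.55533096  0.38340215] [[ 0.43294708 -0.90141709 -0.00201435]
 [-0.87242407 -0.41958197  0.25065355]
 [-0.22678858 -0.10676236 -0.96807476]] 280.53892637449997
```

```bash
python3 -m crank '[[1,0.2,0.23,0,-0.01],[1,0.4,0.46,0,-0.022],[1,0.6,0.69,0,-0.033],[1,0.8,0.92,0,-0.043]]' && python3 -m crank '[[1,0.2,0.23,0,0],[1,0.4,0.46,0,0],[1,0.6,0.69,-0.1,0],[1,0.8,0.92,-0.2,0],[1,0.8,0.92,-0.2,0]]'
python3 - <<'E'
from h import *
s=get_state();print(s["time"],s["position"],s["tool_rot"],s["ft_force"])
c=cal("wrist");im=get_image("wrist");save("w1",im);np.savez("w1.npz",**c)
save("w1b",cv2.resize(im,None,fx=1.55,fy=1.55,interpolation=cv2.INTER_CUBIC))
E
```

```text
time: 0.6
position: [0.4423, -0.4002, 0.2222]
tool_rot: [-3.129, -0.275, 0.001]
ft_force: [0.9, -0.6, 0.5]
grip_width: 0.998
grip_force: 0.0
time: 1.23
position: [0.6032, -0.2103, 0.1799]
tool_rot: [-3.122, -0.294, 0.003]
ft_force: [-0.8, 0.4, -0.3]
grip_width: 0.997
grip_force: 0.0
1.225 [ 0.60317953 -0.21032813  0.17989758] [-3.12230282 -0.29363656  0.00329484] [-0.81934295  0.35899068 -0.26896276]
```

View pics/w1b.png

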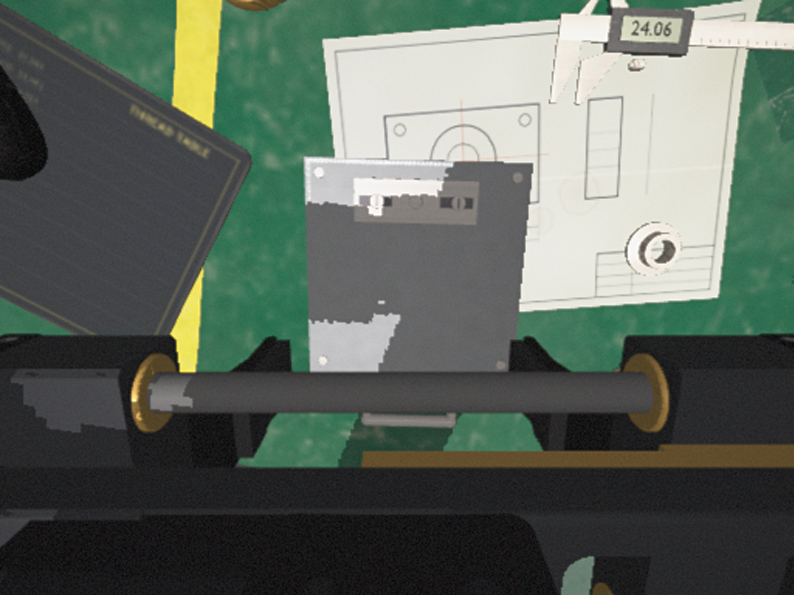

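The wrist view shows the chest top with the plate at about (415,202) in the 1.55x picture. The hole is faint and near its middle, so I'll enlarge and stretch it.

```bash
python3 - <<'E'
from h import *
im=cv2.imread("pics/w1.png")
cr=im[95:150,190:350].astype(float); cr=np.clip((cr/255)**.6*255,0,255).astype(np.uint8)
cv2.imwrite("pics/w1c.png",cv2.resize(cr,None,fx=5,fy=5,interpolation=cv2.INTER_CUBIC))
c=dict(np.load("w1.npz"))
print(proj(c,[.6032,-.2103,.18]),proj(c,[.6032,-.2103,.08]))
E
```

```text
[258.6 236.2] [258.9 194.5]
```

View pics/w1c.png

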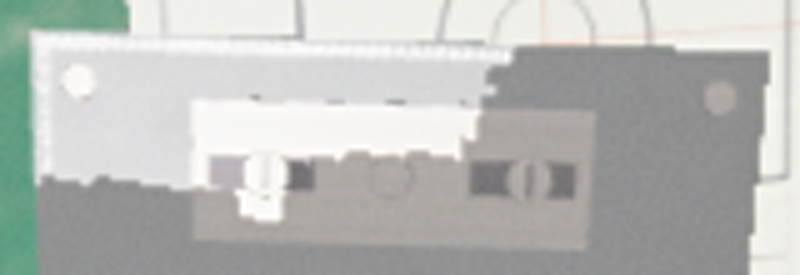

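The hole shows at crop px (390,178), which is full-picture px (267.6,130.2). It sits about 1.2 mm toward +y of the screws' mid-line, which agrees with the slots' shift. Next I compute its position and move over to the stand.

```bash
python3 - <<'E'
from h import *
c=dict(np.load("w1.npz"))
P=lambda x,y,z:atz(c,190+(x+.5)/5-.5,95+(y+.5)/5-.5,z)
h=P(390,178,.068);a=P(265,174,.0705);b=P(528,180,.0705)
d=(a-b)[:2];print("hole",h,"screws",a,b,np.linalg.norm(d),"yaw",np.degrees(np.arctan2(-d[0],d[1])))
q=np.array([P(78,81,.064),P(720,98,.064)]);d=q[0]-q[1];print("rivets yaw",np.degrees(np.arctan2(-d[0],d[1])))
W=lambda x,y,z:atz(c,(x+.5)/1.55-.5,(y+.5)/1.55-.5,z)
l=W(322,361,.064);r=W(501,366,.064);print("front rivets",l,r,"back",q)
v=(q.mean(0)-(l+r)/2);print("x yaw",np.degrees(np.arctan2(v[1],v[0])))
e=W(365,420,.044),W(455,422,.044);print("handle",e)
E
python3 -m crank '[[1,-0.05,0.3,0.05,0],[1,-0.1,0.6,0.1,0],[1,-0.15,0.9,0.1,0],[1,-0.18,1,0.1,0]]' && python3 -m crank '[[1,-0.05,0.3,0,0],[1,-0.1,0.6,0,0],[1,-0.15,0.9,0,0],[1,-0.25,1,0,0]]' && python3 -m crank '[[1,-0.08,0.3,0,0],[1,-0.08,0.42,0,0],[1,-0.08,0.42,0,0]]'
python3 - <<'E'
from h import *
s=get_state();print(s["time"],s["position"],s["tool_rot"])
c=cal("wrist");im=get_image("wrist");save("w2",im);np.savez("w2.npz",**c)
save("w2b",cv2.resize(im,None,fx=1.55,fy=1.55,interpolation=cv2.INTER_CUBIC))
E
```

```text
hole [ 0.6639 -0.2072  0.068 ] screws [ 0.6603 -0.1838  0.0705] [ 0.6685 -0.2327  0.0705] 0.04958275910031631 yaw 9.519314012352458
rivets yaw 9.277323697373669
front rivets [ 0.5474 -0.1654  0.064 ] [ 0.567  -0.2867  0.064 ] back [[ 0.6704 -0.1455  0.064 ]
 [ 0.6901 -0.2661  0.064 ]]
x yaw 9.345245766600714
handle (array([ 0.4967, -0.2022,  0.044 ]), array([ 0.5081, -0.2699,  0.044 ]))
time: 1.78
position: [0.5646, -0.0148, 0.2034]
tool_rot: [-3.128, -0.284, -0.001]
ft_force: [1.1, -0.3, -0.2]
grip_width: 1.003
grip_force: 0.0
time: 2.28
position: [0.5149, 0.1844, 0.2028]
tool_rot: [-3.128, -0.283, -0.001]
ft_force: [-0.1, -0.1, 0.7]
grip_width: 1.003
grip_force: 0.0
time: 2.65
position: [0.4994, 0.2657, 0.2026]
tool_rot: [3.128, 0.28, -0.0]
ft_force: [0.2, -0.8, -0.3]
grip_width: 1.004
grip_force: 0.0
2.65 [0.49942735 0.26573271 0.20258659] [ 3.12836909e+00  2.79784594e-01 -6.56002645e-05]
```

View pics/w2b.png

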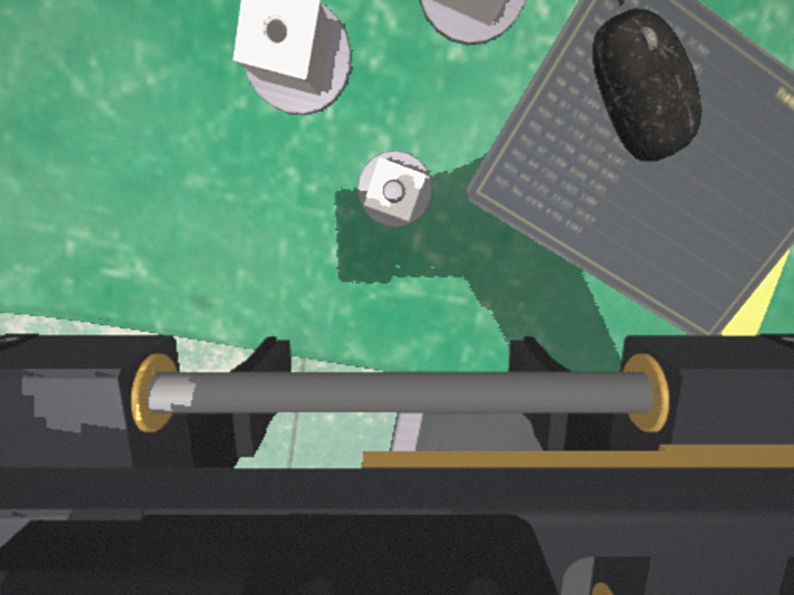

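The stand is in view, with the pin top at (394,190) and the foot centre at (395,188) in the 1.55x picture.

```bash
python3 - <<'E'
from h import *
c=dict(np.load("w2.npz"))
W=lambda x,y,z:atz(c,(x+.5)/1.55-.5,(y+.5)/1.55-.5,z)
for a in((394,190,.106),(395,188,.004),(395.5,190,.05)):
    p=W(*a);print(p,((p-get_state()["position"])/.2).round(3))
E
```

```text
[0.5654 0.2815 0.106 ] [ 0.326  0.088 -0.482]
[0.5661 0.2821 0.004 ] [ 0.33   0.091 -0.992]
[0.565  0.2811 0.05  ] [ 0.324  0.086 -0.762]
```

```bash
python3 -m crank '[[0.7,0.16,0.04,0,0],[0.6,0.33,0.08,0,0],[0.5,0.33,0.08,-0.2,0],[0.5,0.33,0.08,-0.45,0],[0.5,0.33,0.08,-0.6,0]]' && python3 -m crank '[[0.5,0,0,-0.05,0],[0.5,0,0,-0.1,0],[0.5,0,0,-0.1,0]]' 
python3 - <<'E'
from h import *
s=get_state();print(s["position"],s["tool_rot"])
im=get_image("wrist");save("w3",im[:300])
c=cal("wrist");x=s["position"];print(proj(c,[*x[:2],.106]),proj(c,[*x[:2],.09]))
E
```

```text
time: 3.32
position: [0.5657, 0.2768, 0.0794]
tool_rot: [3.126, 0.271, -0.005]
ft_force: [-0.3, -0.3, 0.5]
grip_width: 0.543
grip_force: 0.0
time: 3.7
position: [0.566, 0.2814, 0.0631]
tool_rot: [3.129, 0.277, 0.001]
ft_force: [-0.1, -0.4, 0.1]
grip_width: 0.499
grip_force: 0.0
[0.5660274  0.28136594 0.06305323] [3.12895949e+00 2.77082193e-01 9.98798339e-04]
[260.  272.4] [259.8 256.6]
```

View pics/w3.png

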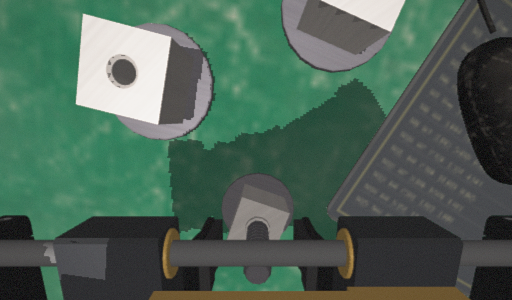

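The pin stands between the fingers, its top at (258,274) against a predicted (260,272). Closing.

```bash
python3 -m crank '[[0.05,0,0,0,0],[0.05,0,0,0,0],[0.05,0,0,0,0],[0.05,0,0,0,0],[0.05,0,0,0,0]]' 45 && python3 -m crank '[[0.05,0,0,0,0],[0.05,0,0,0.04,0],[0.05,0,0,0.1,0],[0.05,0,0,0.2,0],[0.05,0,0,0.3,0]]'
```

```text
time: 4.38
position: [0.5655, 0.2821, 0.0627]
tool_rot: [3.129, 0.279, 0.0]
ft_force: [-1.1, 0.6, 0.9]
grip_width: 0.148
grip_force: 45.0
time: 5.0
position: [0.5658, 0.2823, 0.1246]
tool_rot: [-3.129, -0.279, -0.002]
ft_force: [0.4, -0.1, -1.0]
grip_width: 0.148
grip_force: 45.0
```

```bash
python3 -m crank '[[0.05,0.06,-0.25,0.15,0],[0.05,0.12,-0.5,0.2,0],[0.05,0.18,-0.75,0.2,0],[0.05,0.24,-1,0.2,0]]' && python3 -m crank '[[0.05,0.06,-0.3,0,0],[0.05,0.13,-0.6,0,0],[0.05,0.2,-0.9,0,0],[0.05,0.23,-1,0,0]]' && python3 -m crank '[[0.05,0.02,-0.2,0,0],[0.05,0.02,-0.4,0,0],[0.05,0.02,-0.44,0,0],[0.05,0.02,-0.44,0,0]]'
python3 - <<'E'
from h import *
s=get_state();print(s["time"],s["position"],s["tool_rot"],s["ft_force"])
c=cal("wrist");im=get_image("wrist");save("w4f",im);np.savez("w4.npz",**c)
x=s["position"];tip=[x[0],x[1],x[2]-.0567];print(proj(c,tip),proj(c,[.6639,-.2072,.068]))
cr=im[120:260,180:340];save("w4",cv2.resize(cr,None,fx=4.2,fy=4.2,interpolation=cv2.INTER_CUBIC))
E
```

```text
time: 5.5
position: [0.6142, 0.0806, 0.1646]
tool_rot: [3.129, 0.279, 0.004]
ft_force: [0.9, -0.1, -0.8]
grip_width: 0.149
grip_force: 45.0
time: 6.0
position: [0.6596, -0.1248, 0.1637]
tool_rot: [3.127, 0.267, 0.001]
ft_force: [-0.2, 0.1, -0.1]
grip_width: 0.154
grip_force: 45.0
time: 6.5
position: [0.6637, -0.2052, 0.1633]
tool_rot: [-3.128, -0.279, -0.001]
ft_force: [0.3, 0.5, -0.0]
grip_width: 0.147
grip_force: 45.0
6.5 [ 0.66366848 -0.20520059  0.16325333] [-3.12842451e+00 -2.78578371e-01 -1.14889028e-03] [ 0.26392636  0.45576401 -0.03282411]
[258.5 208.4] [260.6 196.2]
```

View pics/w4.png

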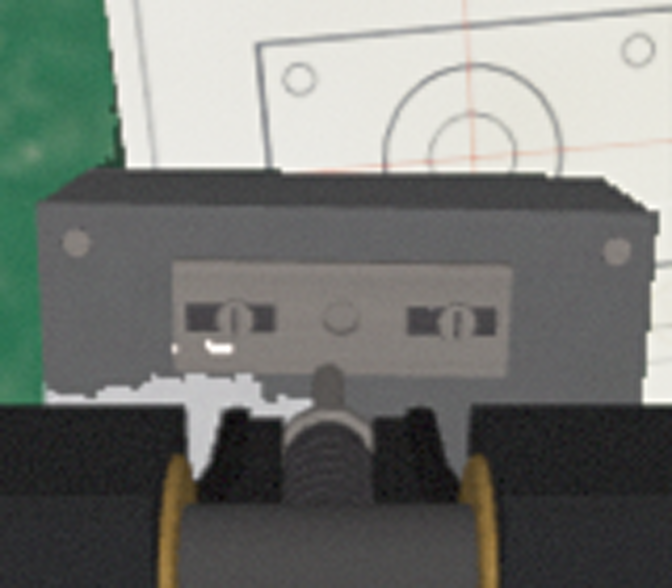

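The tip is at (258.5,208) and the hole at (261.1,195.6), both within 1 px of prediction. Refining the target.

```bash
python3 - <<'E'
from h import *
c=dict(np.load("w4.npz"))
K=lambda x,y,z:atz(c,180+(x+.5)/4.2-.5,120+(y+.5)/4.2-.5,z)
h=K(341,318,.068); print("hole",h,"tip",K(330,372,.1066),K(235,319,.0705),K(456,323,.0705))
print((K(235,319,.0705)+K(456,323,.0705))/2)
E
```

```text
hole [ 0.6647 -0.2073  0.068 ] tip [ 0.6638 -0.2049  0.1066] [ 0.661  -0.1838  0.0705] [ 0.6688 -0.2327  0.0705]
[ 0.6649  -0.20825  0.0705 ]
```

```bash
python3 -m crank '[[0.05,0.003,-0.01,-0.06,0],[0.05,0.003,-0.01,-0.12,0],[0.05,0.003,-0.01,-0.17,0],[0.05,0.003,-0.01,-0.18,0],[0.05,0.003,-0.01,-0.18,0]]' && python3 -m crank '[[0.05,0,0,-0.003,0],[0.05,0,0,-0.006,0],[0.05,0,0,-0.006,0]]'  && python3 -m crank '[[0.05,0,0,-0.003,0],[0.05,0,0,-0.003,0]]'
```

```text
time: 7.18
position: [0.664, -0.2079, 0.1264]
tool_rot: [-3.129, -0.279, 0.0]
ft_force: [0.6, 0.9, -0.9]
grip_width: 0.147
grip_force: 45.0
time: 7.55
position: [0.6641, -0.208, 0.1256]
tool_rot: [3.129, 0.279, 0.0]
ft_force: [-0.3, -0.3, -1.2]
grip_width: 0.148
grip_force: 45.0
time: 7.8
position: [0.664, -0.2079, 0.1247]
tool_rot: [3.129, 0.279, -0.0]
ft_force: [0.6, 0.1, -0.3]
grip_width: 0.146
grip_force: 45.0
```

```bash
python3 -m crank '[[0.05,0,0.002,-0.003,0],[0.05,0,0.002,-0.003,0]]' && python3 -m crank '[[0.05,0,0,-0.003,0],[0.05,0,0,-0.003,0]]'  && python3 -m crank '[[0.05,0,0,-0.003,0],[0.05,0,0,-0.003,0]]'
```

```text
time: 8.05
position: [0.664, -0.2074, 0.1241]
tool_rot: [-3.129, -0.279, 0.0]
ft_force: [-0.6, 0.6, -0.7]
grip_width: 0.146
grip_force: 45.0
time: 8.3
position: [0.664, -0.2075, 0.1235]
tool_rot: [3.129, 0.279, -0.0]
ft_force: [0.1, -0.9, -0.5]
grip_width: 0.141
grip_force: 45.0
time: 8.55
position: [0.664, -0.2076, 0.1229]
tool_rot: [3.129, 0.279, -0.0]
ft_force: [-0.6, -0.3, -0.2]
grip_width: 0.149
grip_force: 45.0
```

The tip is below the plate face and the force is still zero, so it has entered the hole. I'll keep descending in small steps.

```bash
python3 -m crank '[[0.05,0,0,-0.005,0],[0.05,0,0,-0.01,0],[0.05,0,0,-0.01,0]]' && python3 -m crank '[[0.05,0,0,-0.005,0],[0.05,0,0,-0.01,0],[0.05,0,0,-0.01,0]]'  && python3 -m crank '[[0.05,0,0,-0.006,0],[0.05,0,0,-0.012,0],[0.05,0,0,-0.012,0]]'
```

```text
time: 8.93
position: [0.664, -0.2076, 0.1209]
tool_rot: [3.129, 0.279, -0.0]
ft_force: [-0.6, -0.2, -0.7]
grip_width: 0.146
grip_force: 45.0
time: 9.3
position: [0.664, -0.2076, 0.1189]
tool_rot: [3.129, 0.279, -0.0]
ft_force: [-0.1, -0.1, -0.9]
grip_width: 0.145
grip_force: 45.0
time: 9.68
position: [0.664, -0.2076, 0.1165]
tool_rot: [3.129, 0.279, -0.0]
ft_force: [-0.2, 0.6, -1.6]
grip_width: 0.146
grip_force: 45.0
```

```bash
python3 -m crank '[[0.05,0,0,-0.01,0],[0.05,0,0,-0.02,0],[0.05,0,0,-0.02,0]]' && python3 -m crank '[[0.05,0,0,-0.005,0],[0.05,0,0,-0.01,0],[0.05,0,0,-0.01,0]]'  && python3 -m crank '[[0.05,0,0,-0.005,0],[0.05,0,0,-0.005,0]]' && python3 -m crank '[[0.05,0,0,-0.005,0],[0.05,0,0,-0.005,0]]'
```

```text
time: 10.05
position: [0.664, -0.2076, 0.1123]
tool_rot: [3.129, 0.279, -0.0]
ft_force: [1.3, -0.4, -1.4]
grip_width: 0.149
grip_force: 45.0
time: 10.42
position: [0.664, -0.2076, 0.1105]
tool_rot: [3.129, 0.279, -0.0]
ft_force: [0.2, 0.2, -1.6]
grip_width: 0.147
grip_force: 45.0
time: 10.68
position: [0.664, -0.2076, 0.1095]
tool_rot: [3.129, 0.279, -0.0]
ft_force: [1.7, -0.4, -0.5]
grip_width: 0.149
grip_force: 45.0
time: 10.92
position: [0.664, -0.2075, 0.1085]
tool_rot: [3.129, 0.279, -0.0]
ft_force: [0.7, -0.4, -0.9]
grip_width: 0.149
grip_force: 45.0
```

```bash
python3 -m crank '[[0.05,0.002,0,-0.005,0],[0.05,0.002,0,-0.005,0]]' && python3 -m crank '[[0.05,0,0,-0.005,0],[0.05,0,0,-0.005,0]]'  && python3 -m crank '[[0.05,0,0,-0.005,0],[0.05,0,0,-0.005,0]]' && python3 -m crank '[[0.05,0,0,-0.003,0],[0.05,0,0,-0.003,0]]'
```

```text
time: 11.18
position: [0.6644, -0.2075, 0.108]
tool_rot: [3.129, 0.279, -0.0]
ft_force: [-1.0, 0.5, 1.9]
grip_width: 0.151
grip_force: 45.0
time: 11.42
position: [0.6646, -0.2076, 0.1077]
tool_rot: [3.129, 0.279, 0.001]
ft_force: [-1.1, -0.3, 6.1]
grip_width: 0.143
grip_force: 45.0
time: 11.68
position: [0.6648, -0.2076, 0.1069]
tool_rot: [3.129, 0.279, 0.002]
ft_force: [-1.5, 0.9, 5.6]
grip_width: 0.147
grip_force: 45.0
time: 11.92
position: [0.6649, -0.2075, 0.1065]
tool_rot: [3.129, 0.279, 0.002]
ft_force: [-1.1, -0.4, 7.5]
grip_width: 0.148
grip_force: 45.0
```

Contact with the pad at TCP z of about 0.108, force 6–7 N. Pressing on gently.

```bash
python3 -m crank '[[0.05,-0.002,0,-0.003,0],[0.05,-0.002,0,-0.003,0]]' && python3 -m crank '[[0.05,0,0,-0.003,0],[0.05,0,0,-0.003,0]]'  && python3 -m crank '[[0.05,0,0,-0.003,0],[0.05,0,0,-0.003,0]]'
python3 - <<'E'
from h import *
im=get_image("top");a=cv2.imread("pics/top0.png")[:,:,::-1]
d=np.abs(im.astype(int)-a).sum(2)[222:250,285:325];print(d.max(),(d>120).sum())
E
```

```text
time: 12.18
position: [0.6648, -0.2075, 0.106]
tool_rot: [3.128, 0.279, 0.003]
ft_force: [-1.3, 0.2, 6.9]
grip_width: 0.148
grip_force: 45.0
time: 12.42
position: [0.665, -0.2075, 0.1054]
tool_rot: [3.128, 0.279, 0.004]
ft_force: [-0.9, 0.4, 6.6]
grip_width: 0.15
grip_force: 45.0
time: 12.68
position: [0.665, -0.2075, 0.1048]
tool_rot: [3.128, 0.279, 0.004]
ft_force: [0.2, -0.4, 5.7]
grip_width: 0.151
grip_force: 45.0
455 206
```

```bash
cat >> h.py <<'E'
def prof():
    im=get_image("top");a=cv2.imread("pics/top0.png")
    print(np.array([a[224:256,300:307].mean((1,2)),im[224:256,300:307].mean((1,2))]).astype(int))
E
python3 -c "from h import *;prof()"; python3 -m crank '[[0.05,0,0,-0.003,0],[0.05,0,0,-0.003,0]]' && python3 -c "from h import *;prof()"
```

```text
[[ 97  92 138 100 102  86  82  84  85  85  83  69 128 193 179  83  83  82
   82  83  82  83  85  84  84  85  87  89  88  83  80  83]
 [ 89  90  89  90  89  90  90  90  91  92  90  92  91  92  92  92  92  92
   92  93  94  93  95  95  93  94  94  95  95  95  95  95]]
time: 13.02
position: [0.6651, -0.2074, 0.1038]
tool_rot: [3.129, 0.279, 0.004]
ft_force: [0.3, 0.7, 4.2]
grip_width: 0.146
grip_force: 45.0
[[ 97  92 138 100 102  86  82  84  85  85  83  69 128 193 179  83  83  82
   82  83  82  83  85  84  84  85  87  89  88  83  80  83]
 [ 89  89  90  90  90  91  89  90  90  92  92  91  91  92  92  92  93  93
   91  94  93  93  95  94  94  94  94  95  94  95  95  94]]
```

```bash
python3 - <<'E'
from h import *
im=get_image("scene")
save("s5",cv2.resize(im[120:230,230:380],None,fx=4,fy=4,interpolation=cv2.INTER_CUBIC))
E
```

```text
(no output)
```

View pics/s5.png

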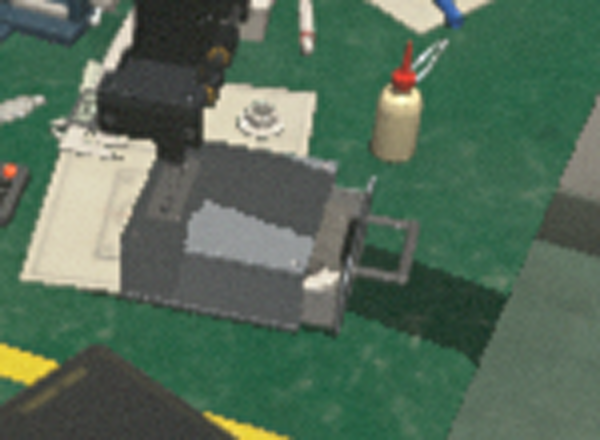

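The drawer has kicked out; the bar is now at about scene px (332.6,182.4). I withdraw the pin straight up and carry it back.

```bash
python3 -c "
from h import *
c=cal('scene')
for p in((411,223),(408,281)): print(atz(c,230+p[0]/4-.4,120+p[1]/4-.4,.044))"
python3 -m crank '[[0.05,0,0,0.03,0],[0.05,0,0,0.1,0],[0.05,0,0,0.2,0],[0.05,0,0,0.32,0]]' && python3 -m crank '[[0.05,-0.06,0.25,0,0],[0.05,-0.12,0.5,0,0],[0.05,-0.18,0.75,0,0],[0.05,-0.24,1,0,0]]' && python3 -m crank '[[0.05,-0.06,0.3,0,0],[0.05,-0.12,0.6,0,0],[0.05,-0.18,0.9,0,0],[0.05,-0.24,1,0,0]]' && python3 -m crank '[[0.05,-0.01,0.2,0,0],[0.05,-0.01,0.4,0,0],[0.05,-0.01,0.44,0,0],[0.05,-0.01,0.44,0,0]]'; python3 -c "from h import *;prof()"
```

```text
[ 0.4879 -0.2714  0.044 ]
[ 0.469  -0.2048  0.044 ]
time: 13.62
position: [0.6631, -0.2074, 0.1674]
tool_rot: [-3.129, -0.279, 0.003]
ft_force: [-0.6, 0.0, -0.2]
grip_width: 0.147
grip_force: 45.0
time: 14.12
position: [0.6151, -0.0061, 0.1677]
tool_rot: [3.129, 0.278, -0.001]
ft_force: [-0.2, 0.3, -0.3]
grip_width: 0.146
grip_force: 45.0
time: 14.62
position: [0.5659, 0.198, 0.1679]
tool_rot: [-3.126, -0.289, 0.0]
ft_force: [-0.1, 0.7, -0.7]
grip_width: 0.148
grip_force: 45.0
time: 15.12
position: [0.566, 0.2797, 0.1668]
tool_rot: [3.128, 0.279, -0.001]
ft_force: [0.4, -1.0, -0.6]
grip_width: 0.147
grip_force: 45.0
[[ 97  92 138 100 102  86  82  84  85  85  83  69 128 193 179  83  83  82
   82  83  82  83  85  84  84  85  87  89  88  83  80  83]
 [178 184 178 170 161 128  30  67 126 129  97  83  88  87  86  88  87  73
  100 176 195 117  78  84  86  85  89  90  90  84  82  84]]
```

```bash
python3 -m crank '[[0.05,-0.002,0.011,0,0],[0.05,-0.002,0.011,-0.15,0],[0.05,-0.002,0.011,-0.28,0],[0.05,-0.002,0.011,-0.3,0],[0.05,-0.002,0.011,-0.3,0]]' && python3 -m crank '[[0.05,0,0,-0.015,0],[0.05,0,0,-0.03,0],[0.05,0,0,-0.03,0]]' && python3 -m crank '[[0.05,0,0,-0.02,0],[0.05,0,0,-0.04,0],[0.05,0,0,-0.04,0]]'
```

```text
time: 15.8
position: [0.5661, 0.2821, 0.1071]
tool_rot: [3.129, 0.277, 0.001]
ft_force: [0.7, 1.1, -0.7]
grip_width: 0.149
grip_force: 45.0
time: 16.18
position: [0.5656, 0.2826, 0.1007]
tool_rot: [3.129, 0.279, -0.0]
ft_force: [0.3, 0.5, -0.5]
grip_width: 0.147
grip_force: 45.0
time: 16.55
position: [0.5653, 0.2825, 0.092]
tool_rot: [3.129, 0.279, -0.002]
ft_force: [0.1, -0.4, -0.4]
grip_width: 0.149
grip_force: 45.0
```

```bash
python3 -m crank '[[0.05,0,-0.001,-0.04,0],[0.05,0,-0.001,-0.08,0],[0.05,0,-0.001,-0.11,0],[0.05,0,-0.001,-0.13,0],[0.05,0,-0.001,-0.13,0]]' && python3 -m crank '[[0.05,0,0,-0.005,0],[0.05,0,0,-0.007,0],[0.05,0,0,-0.007,0]]'
```

```text
time: 17.18
position: [0.5654, 0.2823, 0.0661]
tool_rot: [3.129, 0.279, -0.001]
ft_force: [0.1, -0.0, -0.5]
grip_width: 0.15
grip_force: 45.0
time: 17.55
position: [0.5657, 0.2825, 0.0654]
tool_rot: [3.129, 0.279, 0.0]
ft_force: [-0.1, -1.3, -0.0]
grip_width: 0.146
grip_force: 45.0
```

```bash
python3 -m crank '[[0.05,0,0,-0.005,0],[0.05,0,0,-0.005,0]]' && python3 -m crank '[[0.05,0,0,-0.005,0],[0.05,0,0,-0.005,0]]'
```

```text
time: 17.8
position: [0.5656, 0.2824, 0.0641]
tool_rot: [3.129, 0.279, -0.0]
ft_force: [0.7, -0.5, -0.7]
grip_width: 0.147
grip_force: 45.0
time: 18.05
position: [0.5656, 0.2824, 0.0631]
tool_rot: [3.129, 0.279, -0.0]
ft_force: [-0.1, -0.4, -0.9]
grip_width: 0.145
grip_force: 45.0
```

```bash
python3 -m crank '[[0.05,0,0,-0.003,0],[0.05,0,0,-0.003,0]]' && python3 -m crank '[[0.05,0,0,-0.003,0],[0.05,0,0,-0.003,0]]'
```

```text
time: 18.3
position: [0.5657, 0.2825, 0.0628]
tool_rot: [3.129, 0.279, 0.0]
ft_force: [0.9, 0.3, 0.4]
grip_width: 0.148
grip_force: 45.0
time: 18.55
position: [0.5657, 0.2825, 0.0627]
tool_rot: [3.129, 0.279, 0.001]
ft_force: [-2.2, -1.4, 6.0]
grip_width: 0.148
grip_force: 45.0
```

Seated: the collar bears on the post. Release and lift.

```bash
python3 -m crank '[[0.3,0,0,0,0],[0.5,0,0,0,0],[0.5,0,0,0,0],[0.5,0,0,0,0]]' && python3 -m crank '[[0.5,0,0,0.1,0],[0.5,0,0,0.3,0],[0.5,0,0,0.5,0],[0.5,0,0,0.6,0]]' && python3 -m crank '[[0.5,-0.2,-0.05,0,0],[0.5,-0.3,-0.1,0,0],[0.5,-0.3,-0.1,0,0]]'
python3 - <<'E'
from h import *
s=get_state();print(s["time"],s["position"])
c=cal("wrist");im=get_image("wrist");print(proj(c,[.5655,.2819,.106]),proj(c,[.5655,.2819,.05]))
cr=im[70:190,190:340];save("w6",cv2.resize(cr,None,fx=4,fy=4,interpolation=cv2.INTER_CUBIC))
E
```

```text
time: 19.05
position: [0.5655, 0.2824, 0.0618]
tool_rot: [3.129, 0.279, -0.0]
ft_force: [0.1, -0.4, -0.5]
grip_width: 0.468
grip_force: 0.0
time: 19.55
position: [0.5668, 0.2835, 0.186]
tool_rot: [-3.128, -0.279, -0.008]
ft_force: [-0.3, 0.8, 0.7]
grip_width: 0.501
grip_force: 0.0
time: 19.92
position: [0.5047, 0.2619, 0.1823]
tool_rot: [3.128, 0.279, 0.0]
ft_force: [1.2, -0.1, 0.3]
grip_width: 0.496
grip_force: 0.0
19.925 [0.50465547 0.26189669 0.18228652]
[247.5 128. ] [249.4 126.5]
```

View pics/w6.png

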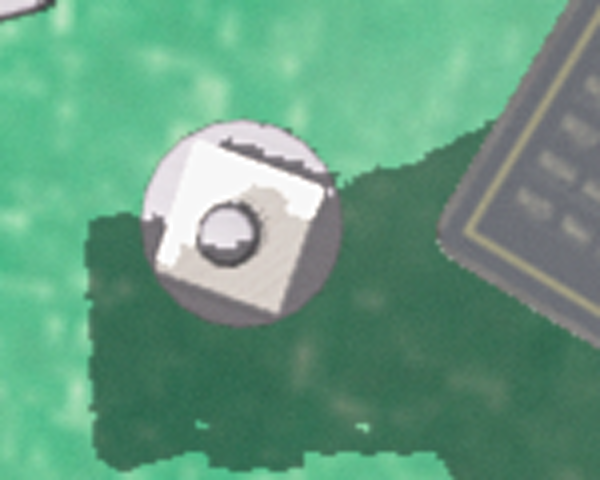

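The pin stands upright in the stand, top at about crop (227,235). Now over to the handle with the fingers shut, to hook the bar from inside.

```bash
python3 -m crank '[[0,0,-0.25,0,0],[0,0,-0.5,0,0],[0,0,-0.75,0,0],[0,0,-1,0,0]]' && python3 -m crank '[[0,0,-0.3,0,0],[0,0,-0.6,0,0],[0,0,-0.9,0,0],[0,0,-1,0,0]]' && python3 -m crank '[[0,-0.015,-0.2,0,0],[0,-0.015,-0.4,0,0],[0,-0.015,-0.49,0,0],[0,-0.015,-0.49,0,0]]'
python3 - <<'E'
from h import *
s=get_state();print(s["position"],s["grip_width"])
c=cal("wrist");im=get_image("wrist")
a=np.array([.6155,-.2165]);e=np.array([.9866,.1633]);
for off in(-.113,-.13,-.135,-.14): print(off,a+e*off,proj(c,[*(a+e*off),.044]))
cc=cal("top");t=get_image("top")
# bar centre in top view before(237.3) and now
for v in(237.3,243.7): print(atz(cc,303,v,.044))
E
```

```text
time: 20.48
position: [0.5065, 0.0609, 0.1821]
tool_rot: [-3.129, -0.279, -0.001]
ft_force: [-0.9, -0.3, -0.6]
grip_width: 0.129
grip_force: 0.0
time: 20.98
position: [0.5057, -0.1428, 0.1817]
tool_rot: [3.129, 0.268, -0.001]
ft_force: [0.1, 0.5, -0.8]
grip_width: 0.003
grip_force: 0.0
time: 21.48
position: [0.5029, -0.2356, 0.1816]
tool_rot: [-3.128, -0.277, 0.001]
ft_force: [0.8, 1.0, 0.2]
grip_width: 0.002
grip_force: 0.0
[ 0.50294116 -0.23561422  0.18161548] 0.002012875562049405
-0.113 [ 0.5040142 -0.2349529] [258.  184.7]
-0.13 [ 0.487242 -0.237729] [257.8 199.7]
-0.135 [ 0.482309  -0.2385455] [257.7 204. ]
-0.14 [ 0.477376 -0.239362] [257.7 208.2]
[ 0.4995 -0.2362  0.044 ]
[ 0.4764 -0.2363  0.044 ]
```

```bash
python3 -m crank '[[0,-0.01,0,-0.2,0],[0,-0.01,0,-0.45,0],[0,-0.01,0,-0.6,0],[0,-0.01,0,-0.62,0],[0,-0.01,0,-0.62,0]]' && python3 -m crank '[[0,0,0,-0.02,0],[0,0,0,-0.05,0],[0,0,0,-0.05,0]]' && python3 -m crank '[[0,0,0,-0.05,0],[0,0,0,-0.09,0],[0,0,0,-0.09,0]]'
```

```text
time: 22.2
position: [0.5017, -0.2346, 0.0591]
tool_rot: [3.129, 0.281, 0.002]
ft_force: [0.8, -0.3, -0.3]
grip_width: 0.002
grip_force: 0.0
time: 22.58
position: [0.5004, -0.2355, 0.0478]
tool_rot: [-3.129, -0.279, 0.001]
ft_force: [-0.0, 0.5, 0.2]
grip_width: 0.007
grip_force: 0.0
time: 22.95
position: [0.4998, -0.2352, 0.0288]
tool_rot: [-3.128, -0.279, 0.003]
ft_force: [-0.9, -0.0, 0.0]
grip_width: 0.01
grip_force: 0.0
```

```bash
python3 -m crank '[[0,-0.025,-0.004,0,0],[0,-0.05,-0.008,0,0],[0,-0.08,-0.013,0,0],[0,-0.11,-0.018,0,0],[0,-0.14,-0.023,0,0]]' && python3 -m crank '[[0,-0.015,-0.0025,0,0],[0,-0.025,-0.004,0,0],[0,-0.025,-0.004,0,0]]'; python3 -c "from h import *;prof()"
```

```text
time: 23.58
position: [0.4723, -0.2402, 0.0302]
tool_rot: [3.129, 0.278, 0.001]
ft_force: [1.3, 0.5, -0.7]
grip_width: 0.005
grip_force: 0.9
time: 23.95
position: [0.4673, -0.2411, 0.03]
tool_rot: [3.129, 0.279, -0.001]
ft_force: [0.3, 0.4, -0.4]
grip_width: 0.003
grip_force: 0.1
[[ 97  92 138 100 102  86  82  84  85  85  83  69 128 193 179  83  83  82
   82  83  82  83  85  84  84  85  87  89  88  83  80  83]
 [108  30  35 107 151 151 156 150 147 115  71  31  41  41  41  42  31  33
   36  32  34  34  36  35  34  33  30  29  28  34  34  40]]
```

```bash
python3 -m crank '[[0,-0.005,-0.001,0,0],[0,-0.01,-0.0016,0,0],[0,-0.01,-0.0016,0,0]]' && python3 -m crank '[[0,-0.005,-0.001,0,0],[0,-0.01,-0.0016,0,0],[0,-0.01,-0.0016,0,0]]' && python3 -m crank '[[0,-0.005,-0.001,0,0],[0,-0.005,-0.001,0,0]]'
```

```text
time: 24.38
position: [0.4656, -0.2414, 0.03]
tool_rot: [3.129, 0.279, -0.0]
ft_force: [0.3, -0.1, 0.8]
grip_width: 0.005
grip_force: 0.5
time: 24.75
position: [0.4634, -0.2417, 0.03]
tool_rot: [3.129, 0.278, -0.0]
ft_force: [1.1, -0.3, -0.6]
grip_width: 0.009
grip_force: 0.4
time: 25.0
position: [0.463, -0.2418, 0.0301]
tool_rot: [3.129, 0.279, 0.001]
ft_force: [3.8, -0.2, -1.3]
grip_width: 0.004
grip_force: 1.3
```

```bash
python3 -m crank '[[0,-0.005,-0.001,0,0],[0,-0.005,-0.001,0,0]]' && python3 -m crank '[[0,-0.008,-0.001,0,0],[0,-0.008,-0.001,0,0]]'
```

```text
time: 25.25
position: [0.4629, -0.2418, 0.0301]
tool_rot: [3.129, 0.279, 0.004]
ft_force: [5.2, -0.6, -3.0]
grip_width: 0.007
grip_force: 2.6
time: 25.5
position: [0.4629, -0.2418, 0.0303]
tool_rot: [3.128, 0.28, 0.009]
ft_force: [9.2, -0.5, -6.4]
grip_width: 0.004
grip_force: 4.3
```

The drawer is at its stop: force rises with no further motion. Back off within the bow, lift clear and check.

```bash
python3 -m crank '[[0,0.03,0.005,0,0],[0,0.052,0.008,0,0],[0,0.052,0.008,0,0]]' && python3 -m crank '[[0,0,0,0.1,0],[0,0,0,0.3,0],[0,0,0,0.55,0],[0,0,0,0.8,0]]' && python3 -m crank '[[0,0,0.3,0,0],[0,0,0.6,0,0],[0,0,0.9,0,0],[0,0,0.9,0,0]]'; python3 - <<'E'
from h import *
prof();a=cv2.imread("pics/top0.png");im=get_image("top")[:,:,::-1]
d=(np.abs(a.astype(int)-im).sum(2)>150)
for n,(x,y) in dict(pin=(164,216),bottle=(352,228),tape=(260,158),flange=(345,198)).items(): print(n,d[y-9:y+9,x-9:x+9].sum())
s=get_state();print(s["time"],s["position"],s["ft_force"])
E
```

```text
time: 25.88
position: [0.4701, -0.2404, 0.0298]
tool_rot: [-3.129, -0.279, 0.002]
ft_force: [-0.2, 0.8, 0.7]
grip_width: 0.003
grip_force: 0.0
time: 26.38
position: [0.4696, -0.2406, 0.1913]
tool_rot: [-3.129, -0.278, 0.002]
ft_force: [0.7, -0.4, 0.2]
grip_width: 0.007
grip_force: 0.0
time: 26.88
position: [0.4701, -0.0553, 0.1903]
tool_rot: [-3.127, -0.293, 0.0]
ft_force: [-0.2, -0.5, 0.1]
grip_width: 0.007
grip_force: 0.0
[[ 97  92 138 100 102  86  82  84  85  85  83  69 128 193 179  83  83  82
   82  83  82  83  85  84  84  85  87  89  88  83  80  83]
 [106  33  40  35 116 170 174 186 190 188 184 176 161 153 106  38  73 134
  124  94  79  83  84  85  85  83  71 101 177 191 108  76]]
pin 2
bottle 0
tape 0
flange 0
26.975 [ 0.47006145 -0.06071137  0.19003099] [ 0.67795763 -0.79116384  0.35636431]
```

```bash
python3 -c "from bench import *;print(close_job())"
```

```text
the job is handed in; nothing more can be done
None
```

The job is handed in after about 27 s of robot time: the latch was released at no more than about 8 N measured, the pin is upright in its stand, the drawer is at its stop, and the oil bottle, tape roll and flange show no change in the top camera.

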